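# Shut the loaded test tray and bolt it

### The arm

A 6-joint arm with a two-finger parallel gripper is mounted at the origin on a cart in front of the work surface, level with it; the furniture and walls round the work are solid. World frame = base frame: x ahead of the robot, y to its left, z up, the work surface at z = 0. Lengths are in mm, angles in degrees, forces in N, time in s.
With the tool pointing down it reaches from about 300 to 850 mm from the base axis. Payload 4.2 kg.
Tool frame: the origin (TCP) lies on the centre line of the jaws, within the pads' length; the fingertips stand 14 mm ahead of it and the grasp point (between the pads) lies 5 mm behind it; z points along the fingers, y is the line along which they close (so a half turn about z gives the same grasp; the last joint's range is limited). The gripper opens to 91 mm and grips with 3 to 60 N. Pads are 32 mm wide; open, the fingers measure 118 mm over their backs; the gripper's body (76 mm by 178 mm) begins 60 mm behind the grasp point.
Start: joints at [-74.542, 18.312, 89.639, -0, 72.044, -1.146], TCP at [164.315, -551.038, 227.976] pointing down, gripper open.
Joint ranges: [-177.97, 177.97], [-48.28, 115.42], [12.27, 149.76], [-77.06, 257.06], [2.81, 150.46], [-146.56, 146.56]. Speed limits (degrees/s): [147.25, 147.25, 180, 180, 180, 180].

### API

Orientations are given as [roll, pitch, yaw] about the fixed x, y, z axes, in that order (R = Rz(yaw) Ry(pitch) Rx(roll)).
In Python, from workcell import env gives the robot as it stands.
- The arm moves only by the tool arm_command, never from a script. Its argument "motion" is a list of rows, each an object with "offset": the shift along the tool's x, y, z in m, a list of three; "spin": the turn about the tool's z in rad. In form: [{"offset": [tx, ty, tz], "spin": spin}, ...]. A call has 1 to 5 rows; each row shifts and turns the commanded pose from where the row before left it, along the tool's axes as they then stand; what a row does not reach is not made up. A row lasts 1/8 s, in which the tool goes at most 62.5 mm and 10.7 degrees, less where a joint would pass 70% of its speed; a pose out of reach is approached as far as the arm can. A call with a gripper value outside its range is refused whole. "jaw" is the finger opening in m, from 0 to 0.0912, set as the call begins (left out, the last holds). The fingers move at their own pace and stop on an object; "newtons" is the grip in N (left out, the last holds). Time passes only in rows, so rows that do not move let the fingers close. It gives the time, the measured TCP pose, the force, the opening and the grip force at its end, in the units of the state.
- env.state(): the state, without advancing time (a new reading comes with each control period).
- env.grab_frame(name): name is "scene" or "top" or "wrist"; returns (picture, depth): 384x512x3 uint8, blue, green, red; 384x512 float32, mm along the optical axis (not along the pixel's ray), 0 where there is no reading.
- env.camera_model(name): a dict with "fx", "fy", "cx", "cy" (pixels), "eye" and "rotation" of the camera in the world; the wrist camera has in their place "hand_eye" (4x4, takes a point from camera to tool coordinates, whose origin is the TCP and whose axes are the flange's). Camera axes: x right, y down, z forward; pixel columns grow to the right and rows downward; lengths in mm; the calibration is good to about 2 mm. A picture is of the moment at which its call begins: read the wrist's pose just before it. camera_model takes no time and is no camera call.
- env.job_done(): hands the job in; it is judged then, once.
Trained networks look in the newest picture that a camera, given by its name, has taken for a name from the list of things; names that differ only in an ending like _2 or _b are one class to them, and where a whole thing is asked for, a point or a joint stands for the part that bears it (a point fixed in the world has none). Each returns a list of dicts, best first, with "score" (0 to 1); they miss things now and then, are a little off and sometimes report something else, mostly with a low value. They report only what shows in the picture. A call takes as long as a camera call.
- env.boxes_of(camera, target): "bbox" ([left, top, right, bottom] in pixels, round what is visible of it).
- env.pinpoint(camera, target): "location" ([column, row] in pixels: a listed point, or the origin of a listed thing).
The state is a dict: "time_s": time; "qpos": joint angles; "qvel": joint speeds; "effort": joint torques, N m; "ee_pos": TCP position; "ee_rot": TCP orientation; "force": force on the tool from outside, world axes, zero at the start; "torque": the same for the moment, N m; "gripper_width": finger opening in mm; "gripper_force": force on a finger pad.
Only numpy, scipy, OpenCV 4.12 (cv2) and the standard library are available. Lean on these libraries where they do the work, as an engineer would, in place of code of your own. Each camera call takes 0.05 s, during which the arm holds its last target. There are 200 camera calls.

### The job

One of the two open trays of the grey test station has a relay module lying in it; the other is empty. With the fingertips, push the loaded tray fully home, flush with the station's front, and then push the bolt by its black knob all the way across in front of that tray. Leave the empty tray standing out as it is, do not lift anything, and leave the other things on and around the station where they are.

Things in the scene. Friction and masses are not known exactly. Their poses are not given: they have to be found in the camera images.
- station: Grey twin-bay test station fixed on the bench, 80 mm deep (x) x 232 wide (y) x 53 high. Origin: centre of its underside; its front, at x = -40 mm in its own frame, faces the robot (-x), its own +y is to the robot's left. Two bays open to the front, their centres at own y = +64 and -64 mm, with a 38 mm wide pillar between. Stands turned up to 7 degrees either way.
- tray_a (a joint): How far the LOADED tray has been pushed in (m): 0.042 = fully home against its stop, front flush with the station's front; starts between -0.005 and +0.005, that is 37 to 47 mm out. It slides along the station's x axis with about 1.5 N of friction and stays where it is left. The loaded tray may be in the left or the right bay.
- tray_a_front (a point): Centre of the front face of the loaded tray, 26 mm above the bench; axes as the station's (x into the station, y left, z up); it moves with the tray. The aluminium front is a plain upright plate 86 wide (y) x 38 high x 8 mm thick, its lower edge 7 mm and top edge 45 mm above the bench; push it toward the station's +x.
- tray_b (a joint): The same for the EMPTY tray, of the same make; starts between -0.010 and +0.010; to be left as found.
- tray_b_front (a point): Centre of the front face of the empty tray, as for the loaded tray.
- bolt (a joint): Slide of the bolt (m) along the station's y axis: 0 = middle, in front of the pillar, free of both trays (starts within 0.005 of it); +0.030 = stop, across the front of the bay at the station's own +y (robot's left); -0.030 = stop, across the bay at -y. About 2 N of friction, stays where it is left.
- bolt_knob (a point): Point on the axis of the bolt's black upright knob, 72 mm above the bench, 13 mm in front of the station's front; push the knob sideways. Knob: 20 mm diameter from 74 to 88 mm above the bench, 16 mm diameter down to 56 mm; below it a 12 mm wide neck leads to a steel bar 26 mm long (y) at 23 to 37 mm. Moves with the bolt; axes as the station's.
- module: Relay module, pale plastic box 46 (x) x 72 (y) x 32 mm high, loose in the loaded tray (4 to 6 mm of play all round; its top is 42 mm above the bench). Origin: centre of its underside. Not to be lifted or taken out.
- spare_module: Bystander: like relay module, 46 x 72 x 32 mm, on the bench about 18 cm to the right of the station's centre. Origin: centre of its underside.
- spare_module2: Bystander: like relay module, 46 x 72 x 32 mm, on the bench about 18 cm to the left of the station's centre.
- plug: Bystander: small bottle-shaped setting plug, 22 mm diameter x 47 high, standing on the station's roof behind the knob (top 100 mm above the bench). Origin: centre of its underside.
- gauge: Bystander: steel gauge block 30 x 35 x 12 mm lying on the station's roof. Origin: centre of its underside.
- tape: Bystander: brown tape roll, 70 mm diameter x 19 high, flat on the bench to the left.
- cards: Bystander: yellow card pack 62 x 92 x 26 mm on the bench to the right.

How it is judged:
By the outcome, as a careful person would: the job done as asked, in the order asked, and still so for the second after the job is handed in, with the robot touching nothing.
It also fails if it takes over 42 s, if anything falls off the work surface, if the arm or the gripper's body presses on something with over 40 N, if the wrist force passes 120 N, or if a joint passes its speed limit or range.

## Working session

There is one attempt and no reset: what is moved stays moved. The work goes in short steps, Python scripts to look and compute and a tool call to move; the robot and the scene stay as the last step left them, time stands still between calls to the robot, and variables do not carry over. Pictures are saved under pics/ and viewed, at most 10 in all, crops included, and the job is handed in when it is done.

Besides the shell and the picture viewer there is one more tool, called after ">>>" by a JSON object that holds its "fn" and its "kwargs", one argument or row to a line. arm_command: Moves the arm, as the interface text tells. Its arguments: {"type":"object","properties":{"motion":{"type":"array"},"jaw":{"type":"number"},"newtons":{"type":"number"}},"required":["motion"]}

```bash
mkdir -p pics
cat > h.py <<'E'
import numpy as np, cv2
from workcell import env
def w(cam,u,v,d=None,z=None):
    m=env.camera_model(cam); r=np.array([(u-m['cx'])/m['fx'],(v-m['cy'])/m['fy'],1.])
    R=np.array(m['rotation']); e=np.array(m['eye']); q=R@r
    return e+q*(d if d is not None else (z-e[2])/q[2])
E
python3 - <<'E'
from h import *
s=env.state(); print(s['time_s'],s['ee_pos'],s['ee_rot'],s['force'])
ims=[]
for c in ('scene','top'):
    p,d=env.grab_frame(c); np.save(f'pics/{c}_d.npy',d); cv2.imwrite(f'pics/{c}_raw.png',p); ims.append(p)
    m=env.camera_model(c); print(c,np.round(m['eye']),np.round(m['rotation'],2).tolist(),m['fx'])
    for t,z in (('tray_a_front',26),('tray_b_front',26),('bolt_knob',72),('module',10),('station',0),('plug',53),('gauge',53)):
        for r in env.pinpoint(c,t)[:3]:
            print(c,t,round(r['score'],2),np.round(r['location'],1),np.round(w(c,*r['location'],z=z),1))
cv2.imwrite('pics/scene1.png',ims[0]); cv2.imwrite('pics/top1.png',ims[1])
E
```

```text
0.0 [ 164.18621351 -550.56002159  227.12772542] [-1.79899326e+02 -2.95768513e-04  1.66063325e+01] [ 0.07411434 -0.96138528  0.95299677]
scene [ 58. 805. 877.] [-134.42, -0.46, -144.46] 392.0015005506485Traceback (most recent call last):
  File "<stdin>", line 9, in <module>
  File "h.py", line 6, in w
    return e+q*(d if d is not None else (z-e[2])/q[2])
                                                 ~^^^
IndexError: invalid index to scalar variable.
```

```bash
sed -i "s/R=np.array(m\['rotation'\])/R=Rot.from_euler('xyz',m['rotation'],degrees=True).as_matrix()/; 1a from scipy.spatial.transform import Rotation as Rot" h.py
python3 - <<'E'
from h import *
ims=[]
for c in ('scene','top'):
    p,d=env.grab_frame(c); np.save(f'pics/{c}_d.npy',d); ims.append(p)
    m=env.camera_model(c); print(c,np.round(m['eye']),m['rotation'],m['fx'])
    for t,z in (('tray_a_front',26),('tray_b_front',26),('bolt_knob',72),('module',10),('station',0),('plug',53),('gauge',53)):
        for r in env.pinpoint(c,t)[:3]:
            print(c,t,round(r['score'],2),np.round(r['location'],1),np.round(w(c,*r['location'],z=z),1))
cv2.imwrite('pics/scene1.png',ims[0]); cv2.imwrite('pics/top1.png',ims[1])
E
```

```text
scene [ 58. 805. 877.] [-134.41894363   -0.46451286 -144.46246972] 392.0015005506485
scene tray_b_front 0.69 [266.7 226.4] [448.3 175.1  26. ]
scene bolt_knob 0.55 [230.5 253.8] [450.3 339.5  72. ]
scene bolt_knob 0.45 [244.5 224.8] [479.4 239.8  72. ]
scene module 0.75 [230.5 254.7] [478.6 306.   10. ]
scene module 0.45 [164.7 335.4] [460.5 577.2  10. ]
scene station 0.63 [229.  236.3] [527.2 250.9  -0. ]
scene plug 0.45 [214.9 224.7] [556.2 274.6  53. ]
scene gauge 0.65 [243.5 205.1] [536.9 166.7  53. ]
top [ 203.  169. 1827.] [-170.6594895    -0.89586844  -88.7973054 ] 497.11856306479314
top tray_a_front 0.45 [210.8 205.6] [445.3 304.5  26. ]
top tray_b_front 0.9 [248.1 201.2] [464.7 168.8  26. ]
top bolt_knob 0.6 [227.3 190.4] [495.3 244.1  72. ]
top module 0.63 [230.9 179.9] [545.5 234.5  10. ]
top module 0.5 [210.2 194.9] [487.3 309.3  10. ]
top station 0.87 [230.  181.8] [540.1 238.    0. ]
top plug 0.46 [222.7 175.6] [552.6 263.2  53. ]
top gauge 0.63 [249.5 176. ] [553.4 165.8  53. ]
```

View pics/scene1.png

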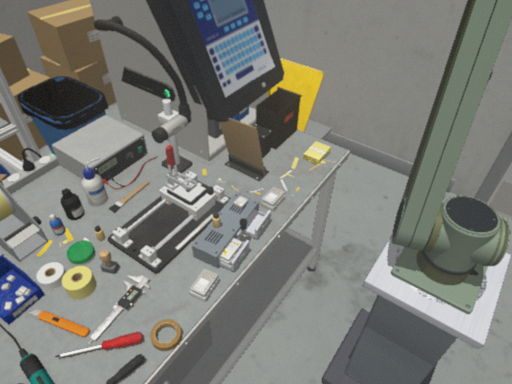

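View pics/top1.png

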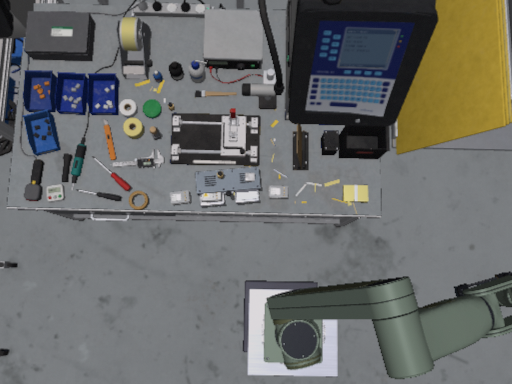

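The scene picture shows the station at about (230,235), and the top one shows it at about (228,181). The trays stand out at top (212,199) and (247,197). I need a magnified crop to tell which one is loaded.

Run:
```python
import cv2,numpy as np
a=cv2.imread('pics/scene1.png')[185:285,185:300]; b=cv2.imread('pics/top1.png')[155:225,165:295]
a=cv2.resize(a,(460,400),interpolation=3); b=cv2.resize(b,(743,400),interpolation=3)[:, 130:470+130-130]
cv2.imwrite('pics/crop1.png',np.hstack([a,b])); print(a.shape,b.shape)
```

```text
(400, 460, 3) (400, 340, 3)
```

View pics/crop1.png

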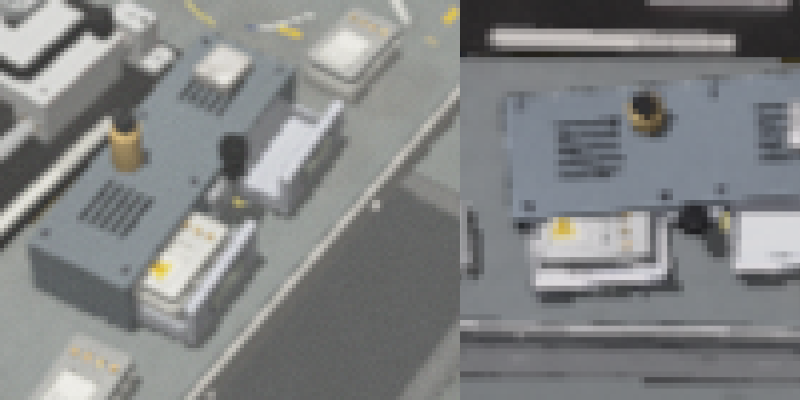

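Tray loaded: the left one, with the pale module at scene (225,255) and top (212,197). The right tray is empty, the knob is at top (228,193), and the plug stands on the roof behind it. Next I'll get the station's yaw from the depth picture.

```bash
cat >> h.py <<'E'
def cloud(c,d):
    m=env.camera_model(c); v,u=np.nonzero(d>0); z=d[v,u]
    P=np.c_[(u-m['cx'])/m['fx']*z,(v-m['cy'])/m['fy']*z,z]
    return P@Rot.from_euler('xyz',m['rotation'],degrees=True).as_matrix().T+np.array(m['eye']),u,v
def plan(tgt,yaw,step=60,turn=10):
    """rows (tool frame) from measured pose to world tgt, yaw deg; printed, split evenly"""
    s=env.state(); R=Rot.from_euler('xyz',s['ee_rot'],degrees=True); d=np.array(tgt)-s['ee_pos']
    print('tool-frame shift mm',np.round(R.inv().apply(d),1),'spin rad',round(-np.radians(yaw-s['ee_rot'][2]),3),'pos',np.round(s['ee_pos'],1),'rot',np.round(s['ee_rot'],2))
E
python3 - <<'E'
from h import *
for c in ('scene','top'):
    P,u,v=cloud(c,np.load(f'pics/{c}_d.npy'))
    k=(abs(P[:,0]-540)<90)&(abs(P[:,1]-240)<140)&(abs(P[:,2]-53)<7)
    r=cv2.minAreaRect(P[k,:2].astype(np.float32)); print(c,k.sum(),r,np.median(P[k,2]))
plan([400,-150,228],0)
E
```

```text
scene 1749 ((541.4454345703125, 246.84954833984375), (177.2105712890625, 235.1292266845703), 4.922797679901123) 53.46410538851171
top 1191 ((542.3577270507812, 245.35897827148438), (176.40939331054688, 231.8937530517578), 6.511906147003174) 53.33353554064297
tool-frame shift mm [ 340.5 -317.    -0. ] spin rad 0.29 pos [ 164.3 -551.   228. ] rot [179.99  -0.    16.61]
```

>>> {"fn": "arm_command", "kwargs": {
  "motion": [
    {"offset": [0.03, -0.03, 0], "spin": 0.1},
    {"offset": [0.034, -0.047, 0], "spin": 0.1},
    {"offset": [0.034, -0.047, 0], "spin": 0},
    {"offset": [0.034, -0.047, 0], "spin": 0},
    {"offset": [0.034, -0.047, 0], "spin": 0}
  ],
  "jaw": 0
}}

```text
time_s: 1.52
ee_pos: [298.7, -310.0, 228.2]
ee_rot: [180.0, -0.0, 5.1]
force: [0.6, 0.1, 0.4]
gripper_width: 44.2
gripper_force: 0.0
```

>>> {"fn": "arm_command", "kwargs": {
  "motion": [
    {"offset": [0.034, -0.047, 0], "spin": 0},
    {"offset": [0.034, -0.047, 0], "spin": 0},
    {"offset": [0.034, -0.047, 0], "spin": 0},
    {"offset": [0.005, -0.057, 0], "spin": 0},
    {"offset": [0.005, -0.057, 0], "spin": 0}
  ]
}}

```text
time_s: 2.15
ee_pos: [386.8, -45.7, 228.1]
ee_rot: [180.0, -0.0, 5.1]
force: [0.5, 0.2, -0.7]
gripper_width: 0.7
gripper_force: 0.0
```

>>> {"fn": "arm_command", "kwargs": {
  "motion": [
    {"offset": [0.005, -0.057, 0], "spin": 0},
    {"offset": [0.005, -0.057, 0], "spin": 0},
    {"offset": [0.005, -0.057, 0], "spin": 0},
    {"offset": [0.005, -0.057, 0], "spin": 0}
  ]
}}

```text
time_s: 2.65
ee_pos: [385.9, 183.3, 228.3]
ee_rot: [-180.0, -0.1, 5.2]
force: [1.4, 0.1, -0.2]
gripper_width: 0.5
gripper_force: 0.0
```

Run:
```python
from h import *
plan([400,240,228],5); print(env.state()['time_s']); print(np.round(env.camera_model('wrist')['hand_eye'],2))
```

```text
tool-frame shift mm [ 19.1 -55.2   0.3] spin rad 0.003 pos [385.9 183.3 228.3] rot [-1.80e+02 -7.00e-02  5.16e+00]
2.65
[[   0.     -0.97   -0.25   69.58]
 [   1.     -0.      0.      0.18]
 [  -0.     -0.25    0.97 -157.34]
 [   0.      0.      0.      1.  ]]
```

>>> {"fn": "arm_command", "kwargs": {
  "motion": [
    {"offset": [0.045, -0.026, 0], "spin": 0},
    {"offset": [0.045, -0.026, 0], "spin": 0},
    {"offset": [0, 0, 0], "spin": 0}
  ]
}}

```text
time_s: 3.02
ee_pos: [473.3, 243.1, 227.1]
ee_rot: [-180.0, -0.0, 5.2]
force: [-0.7, -0.6, -0.5]
gripper_width: 0.5
gripper_force: 0.0
```

```bash
cat >> h.py <<'E'
def wrist():
    s=env.state(); m=env.camera_model('wrist'); H=np.eye(4); H[:3,:3]=Rot.from_euler('xyz',s['ee_rot'],degrees=True).as_matrix(); H[:3,3]=s['ee_pos']
    return m,H@np.array(m['hand_eye'])
def wz(mH,u,v,z):
    m,H=mH; q=H[:3,:3]@np.array([(u-m['cx'])/m['fx'],(v-m['cy'])/m['fy'],1.]); return H[:3,3]+q*(z-H[2,3])/q[2]
def wcloud(mH,d):
    m,H=mH; v,u=np.nonzero(d>0); z=d[v,u]
    return np.c_[(u-m['cx'])/m['fx']*z,(v-m['cy'])/m['fy']*z,z]@H[:3,:3].T+H[:3,3],u,v
E
python3 - <<'E'
from h import *
mH=wrist(); p,d=env.grab_frame('wrist'); cv2.imwrite('pics/w1.png',p); np.save('pics/w1d.npy',d); np.save('pics/w1H.npy',mH[1])
for t,z in (('tray_a_front',26),('tray_b_front',26),('bolt_knob',72),('plug',53),('gauge',53),('module',10)):
    for r in env.pinpoint('wrist',t)[:2]: print(t,round(r['score'],2),np.round(r['location']),np.round(wz(mH,*r['location'],z),1))
P,u,v=wcloud(mH,d)
k=(P[:,0]>440)&(P[:,0]<600)&(abs(P[:,2]-53)<3); print(k.sum())
r=cv2.minAreaRect(P[k,:2].astype(np.float32)); print(r)
# front edge: min x per y-bin
X=P[k]; b=np.round(X[:,1]/5)*5; E=[(y,np.percentile(X[b==y,0],1)) for y in np.unique(b) if (b==y).sum()>40]
print(np.round(E,1).tolist())
plan([0,0,0],5)
E
```

```text
tray_a_front 0.69 [212. 195.] [442.3 301.7  26. ]
tray_b_front 0.64 [308. 195.] [454.  176.5  26. ]
bolt_knob 0.67 [262. 176.] [482.8 240.4  72. ]
plug 0.96 [240. 106.] [556.  271.9  53. ]
gauge 0.98 [331. 119.] [551.1 168.4  53. ]
module 0.84 [211. 162.] [483.5 308.2  10. ]
13207
((541.7589111328125, 170.1563262939453), (87.41565704345703, 385.9078674316406), 6.554999351501465)
[[130.0, 510.3], [135.0, 510.0], [140.0, 509.6], [145.0, 509.2], [150.0, 508.7], [155.0, 508.3], [160.0, 507.4], [165.0, 506.0], [170.0, 505.5], [175.0, 505.2], [180.0, 504.9], [185.0, 504.4], [190.0, 504.1], [195.0, 503.5], [200.0, 503.3], [205.0, 502.7], [210.0, 501.9], [215.0, 500.5], [220.0, 500.1], [225.0, 499.6], [230.0, 499.1], [235.0, 498.5], [240.0, 498.3], [245.0, 497.6], [250.0, 497.3], [255.0, 497.1], [260.0, 496.3], [265.0, 494.5], [270.0, 494.0], [275.0, 493.6], [280.0, 493.2], [285.0, 493.0], [290.0, 492.7], [295.0, 492.1], [300.0, 491.5], [305.0, 491.2], [310.0, 490.5], [315.0, 488.9], [320.0, 488.4], [325.0, 488.0], [330.0, 487.9], [335.0, 487.1], [340.0, 486.7], [345.0, 486.4], [350.0, 485.7], [355.0, 486.2], [360.0, 497.8], [365.0, 537.3]]
tool-frame shift mm [-490.1  197.7  228.2] spin rad 0.002 pos [470.4 240.5 228.4] rot [-1.80e+02 -2.00e-02  5.11e+00]
```

View pics/w1.png

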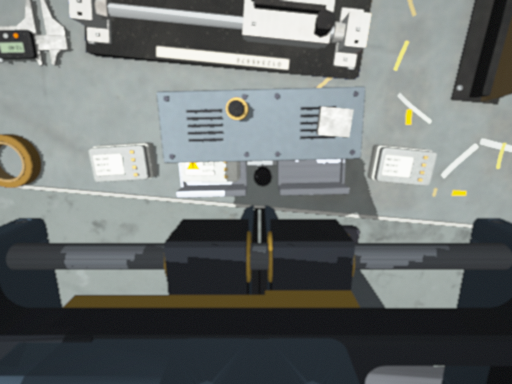

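The wrist view agrees: loaded tray front at about (212,192), knob at (262,176), and the plug and gauge on the roof clear of the path. Station yaw comes out at about 6.5°. I'll spin, back off and descend in front of the loaded tray.

>>> {"fn": "arm_command", "kwargs": {
  "motion": [
    {"offset": [-0.026, -0.031, 0], "spin": -0.024},
    {"offset": [-0.027, -0.031, 0], "spin": 0},
    {"offset": [0, 0, 0.06], "spin": 0},
    {"offset": [0, 0, 0.06], "spin": 0},
    {"offset": [0, 0, 0.04], "spin": 0}
  ]
}}

```text
time_s: 4.0
ee_pos: [410.7, 296.5, 66.2]
ee_rot: [179.9, 0.1, 6.5]
force: [0.8, -0.3, -0.4]
gripper_width: 0.6
gripper_force: 0.0
```

>>> {"fn": "arm_command", "kwargs": {
  "motion": [
    {"offset": [0, 0, 0.022], "spin": 0},
    {"offset": [0, 0, 0], "spin": 0}
  ]
}}

```text
time_s: 4.25
ee_pos: [410.9, 296.4, 44.9]
ee_rot: [179.9, 0.2, 6.5]
force: [0.3, 0.2, 0.7]
gripper_width: 0.2
gripper_force: 0.0
```

Run:
```python
from h import *
plan([410.9,297,46],6.5)
mH=wrist(); p,d=env.grab_frame('wrist'); cv2.imwrite('pics/w2.png',p)
for t,z in (('tray_a_front',26),('bolt_knob',72)):
    for r in env.pinpoint('wrist',t)[:2]: print(t,round(r['score'],2),np.round(r['location']),np.round(wz(mH,*r['location'],z),1))
```

```text
tool-frame shift mm [ 0.1 -0.6 -1.1] spin rad -0.0 pos [410.9 296.4  44.9] rot [179.9    0.18   6.5 ]
tray_a_front 0.87 [256. 177.] [445.  301.9  26. ]
bolt_knob 0.6 [404. 128.] [484.2 238.9  72. ]
```

View pics/w2.png

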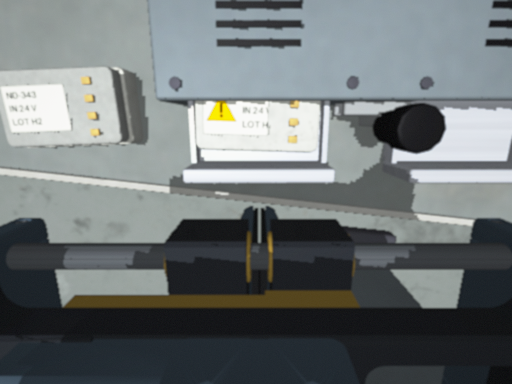

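The fingers are lined up with the loaded tray's front (256,175), and the knob (415,128) is well clear. Pushing now.

>>> {"fn": "arm_command", "kwargs": {
  "motion": [
    {"offset": [0.008, 0, 0], "spin": 0},
    {"offset": [0.006, 0, 0], "spin": 0},
    {"offset": [0.006, 0, 0], "spin": 0},
    {"offset": [0.006, 0, 0], "spin": 0},
    {"offset": [0.006, 0, 0], "spin": 0}
  ]
}}

```text
time_s: 5.03
ee_pos: [444.0, 301.0, 45.8]
ee_rot: [180.0, 0.0, 6.5]
force: [-2.5, -0.6, 0.8]
gripper_width: 0.2
gripper_force: 0.9
```

>>> {"fn": "arm_command", "kwargs": {
  "motion": [
    {"offset": [0.006, 0, 0], "spin": 0},
    {"offset": [0.006, 0, 0], "spin": 0},
    {"offset": [0.006, 0, 0], "spin": 0},
    {"offset": [0.005, 0, 0], "spin": 0}
  ]
}}

```text
time_s: 5.52
ee_pos: [467.1, 303.7, 45.8]
ee_rot: [180.0, 0.0, 6.5]
force: [-2.4, 0.4, 0.9]
gripper_width: 0.3
gripper_force: 0.9
```

>>> {"fn": "arm_command", "kwargs": {
  "motion": [
    {"offset": [0.002, 0, 0], "spin": 0},
    {"offset": [0.002, 0, 0], "spin": 0}
  ]
}}

```text
time_s: 5.78
ee_pos: [470.7, 304.1, 45.9]
ee_rot: [180.0, 0.0, 6.5]
force: [-2.8, 1.1, -0.1]
gripper_width: 0.5
gripper_force: 0.8
```

>>> {"fn": "arm_command", "kwargs": {
  "motion": [
    {"offset": [0.001, 0, 0], "spin": 0},
    {"offset": [0.001, 0, 0], "spin": 0}
  ]
}}

```text
time_s: 6.02
ee_pos: [472.0, 304.2, 45.9]
ee_rot: [180.0, 0.1, 6.5]
force: [-4.7, 0.1, 1.8]
gripper_width: 0.7
gripper_force: 2.2
```

>>> {"fn": "arm_command", "kwargs": {
  "motion": [
    {"offset": [0.001, 0, 0], "spin": 0},
    {"offset": [0.001, 0, 0], "spin": 0}
  ]
}}

```text
time_s: 6.28
ee_pos: [472.1, 304.2, 45.9]
ee_rot: [180.0, 0.3, 6.5]
force: [-10.4, 0.7, 6.5]
gripper_width: 0.3
gripper_force: 4.9
```

>>> {"fn": "arm_command", "kwargs": {
  "motion": [
    {"offset": [0.002, 0, 0], "spin": 0},
    {"offset": [0, 0, 0], "spin": 0}
  ]
}}

```text
time_s: 6.52
ee_pos: [472.1, 304.2, 45.9]
ee_rot: [179.9, 0.5, 6.5]
force: [-13.1, 0.4, 9.8]
gripper_width: 0.5
gripper_force: 6.6
```

>>> {"fn": "arm_command", "kwargs": {
  "motion": [
    {"offset": [-0.02, 0, 0], "spin": 0},
    {"offset": [-0.04, 0, 0], "spin": 0},
    {"offset": [0, 0.02, -0.05], "spin": 0},
    {"offset": [0, 0.03, -0.05], "spin": 0},
    {"offset": [0, 0, 0], "spin": 0}
  ]
}}

```text
time_s: 7.15
ee_pos: [425.9, 248.6, 150.0]
ee_rot: [-179.8, -0.6, 6.4]
force: [0.1, 0.8, 0.2]
gripper_width: 0.6
gripper_force: 0.0
```

Run:
```python
from h import *
mH=wrist(); p,d=env.grab_frame('wrist'); cv2.imwrite('pics/w3.png',p)
for t,z in (('tray_a_front',26),('tray_b_front',26),('bolt_knob',72),('plug',53)):
    for r in env.pinpoint('wrist',t)[:2]: print(t,round(r['score'],2),np.round(r['location']),np.round(wz(mH,*r['location'],z),1))
P,u,v=wcloud(mH,d)
for lo,hi in ((70,92),):
    k=(P[:,2]>lo)&(P[:,2]<hi)&(P[:,0]>465)&(P[:,0]<520)&(abs(P[:,1]-240)<40); print('knob',k.sum(),P[k].min(0),P[k].max(0),np.median(P[k],0))
plan([440,200,74],6.5)
```

```text
tray_a_front 0.42 [205. 121.] [489.7 307.9  26. ]
tray_b_front 0.93 [339. 168.] [459.4 172.2  26. ]
bolt_knob 0.7 [277. 137.] [484.1 239.9  72. ]
plug 0.8 [249.  46.] [553.4 271.3  53. ]
knob 527 [474.06997307 231.02989049  75.51855379] [493.75142295 250.38597594  90.31111911] [484.30486103 240.93246652  88.41754895]
tool-frame shift mm [12.3 50.  70.6] spin rad 0.001 pos [422.2 248.4 144.6] rot [1.7994e+02 1.2000e-01 6.5500e+00]
```

View pics/w3.png

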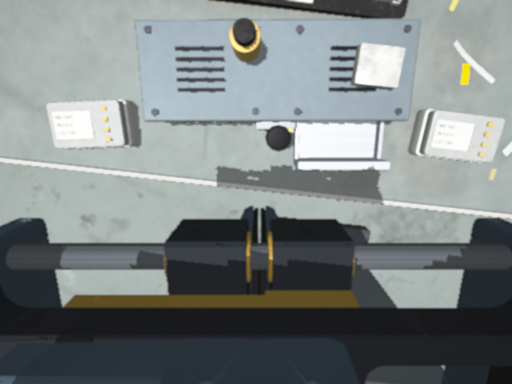

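The loaded tray is home, flush at (205,121). The empty tray still stands out at (339,165), and the knob is at (277,137). I'll go to the knob's right side.

>>> {"fn": "arm_command", "kwargs": {
  "motion": [
    {"offset": [0, 0.055, 0], "spin": 0},
    {"offset": [0.057, 0, 0], "spin": 0},
    {"offset": [0, 0, 0.035], "spin": 0},
    {"offset": [0, 0, 0.035], "spin": 0},
    {"offset": [0, 0, 0], "spin": 0}
  ]
}}

```text
time_s: 8.02
ee_pos: [483.1, 199.5, 72.5]
ee_rot: [179.9, 0.5, 6.5]
force: [-0.2, 0.2, 1.0]
gripper_width: 0.4
gripper_force: 0.0
```

>>> {"fn": "arm_command", "kwargs": {
  "motion": [
    {"offset": [0, -0.008, 0], "spin": 0},
    {"offset": [0, -0.006, 0], "spin": 0},
    {"offset": [0, -0.006, 0], "spin": 0},
    {"offset": [0, -0.006, 0], "spin": 0},
    {"offset": [0, -0.006, 0], "spin": 0}
  ]
}}

```text
time_s: 8.65
ee_pos: [482.3, 232.3, 76.5]
ee_rot: [180.0, -0.1, 6.5]
force: [1.2, -2.4, 1.6]
gripper_width: 0.2
gripper_force: 1.2
```

>>> {"fn": "arm_command", "kwargs": {
  "motion": [
    {"offset": [0, -0.005, 0], "spin": 0},
    {"offset": [0, -0.005, 0], "spin": 0},
    {"offset": [0, -0.003, 0], "spin": 0}
  ]
}}

```text
time_s: 9.02
ee_pos: [480.5, 245.2, 75.9]
ee_rot: [180.0, -0.0, 6.5]
force: [1.1, -2.0, 2.0]
gripper_width: 0.8
gripper_force: 1.1
```

>>> {"fn": "arm_command", "kwargs": {
  "motion": [
    {"offset": [0, -0.002, 0], "spin": 0},
    {"offset": [0, -0.002, 0], "spin": 0}
  ]
}}

```text
time_s: 9.28
ee_pos: [480.0, 248.9, 75.9]
ee_rot: [180.0, 0.0, 6.5]
force: [1.3, -2.0, 1.9]
gripper_width: 0.7
gripper_force: 1.1
```

>>> {"fn": "arm_command", "kwargs": {
  "motion": [
    {"offset": [0, -0.002, 0], "spin": 0},
    {"offset": [0, -0.002, 0], "spin": 0}
  ]
}}

```text
time_s: 9.52
ee_pos: [479.8, 250.2, 75.9]
ee_rot: [179.7, 0.0, 6.7]
force: [3.5, -15.0, 4.9]
gripper_width: 0.6
gripper_force: 7.9
```

>>> {"fn": "arm_command", "kwargs": {
  "motion": [
    {"offset": [0, 0.02, 0], "spin": 0},
    {"offset": [0, 0.02, -0.02], "spin": 0},
    {"offset": [0, 0, -0.05], "spin": 0},
    {"offset": [-0.06, -0.03, 0], "spin": 0},
    {"offset": [0, 0, 0], "spin": 0}
  ]
}}

```text
time_s: 10.15
ee_pos: [421.5, 234.3, 145.8]
ee_rot: [-180.0, 0.2, 6.6]
force: [0.3, -0.2, -0.2]
gripper_width: 0.3
gripper_force: 0.0
```

Run:
```python
from h import *
mH=wrist(); p,d=env.grab_frame('wrist'); cv2.imwrite('pics/w4.png',p)
for t,z in (('tray_a_front',26),('tray_b_front',26),('bolt_knob',72),('plug',53)):
    for r in env.pinpoint('wrist',t)[:1]: print(t,round(r['score'],2),np.round(r['location']),np.round(wz(mH,*r['location'],z),1))
P,u,v=wcloud(mH,d)
k=(P[:,2]>70)&(P[:,2]<92)&(P[:,0]>465)&(P[:,0]<520)&(abs(P[:,1]-265)<40); print('knob',k.sum(),np.median(P[k],0))
print(env.state()['time_s'],env.state()['force'])
```

```text
tray_a_front 0.67 [191. 111.] [490.8 306.7  26. ]
tray_b_front 0.97 [324. 161.] [459.1 174.5  26. ]
bolt_knob 0.7 [223. 130.] [479.5 269.6  72. ]
plug 0.71 [232.  34.] [554.1 271.3  53. ]
knob 587 [480.95893615 269.79070384  88.3134526 ]
10.4 [ 0.09344543 -0.22523789  0.07110437]
```

View pics/w4.png

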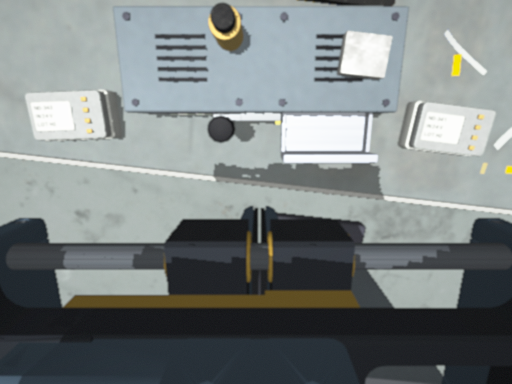

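The knob (222,129) has moved about 29 mm left against its stop, in front of the closed tray. The empty tray (328,158), plug and gauge are where they were. Handing in.

```bash
python3 -c "
from workcell import env
print(env.job_done())"
```

```text
the job is handed in; nothing more can be done
None
```

The loaded (left) tray is fully home and the bolt is pushed to its stop across the front of it; the empty tray and everything else looked undisturbed in the last picture, and the job was handed in at about 10.4 s, with no result returned.

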